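# Clamp the glued cap box

## Robot

A 6-joint arm with a two-finger parallel gripper is mounted at the origin on the work surface. World frame = base frame: x ahead of the robot, y to its left, z up, the work surface at z = 0. Lengths are in m, angles in rad, forces in N, time in s.
With the tool pointing down it reaches from about 0.35 to 0.975 m from the base axis. Payload 4.9 kg.
Tool frame: the origin (TCP) lies between the finger pads, 19 mm behind the fingertips; this is the grasp point; z points along the fingers, y is the line along which they close (so a half turn about z gives the same grasp; the last joint's range is limited). The gripper opens to 85 mm and grips with 20 to 120 N. Pads are 22 mm wide; open, the fingers measure 114 mm over their backs; the gripper's body (76 mm by 85 mm) begins 54 mm behind the grasp point. The pads swing forward as they close: fully open they stand 13 mm farther back than shut.
Start: joints at [1.08, 0.053, 1.613, -0, 1.476, -0.119], TCP at [0.227, 0.582, 0.25] pointing down, gripper open.
Joint ranges: [-3.01, 3.01], [-1.01, 2.22], [0.06, 2.58], [-1.02, 4.17], [0.09, 2.62], [-3.14, 3.14]. Speed limits (rad/s): [2.57, 2.57, 3.14, 3.14, 3.14, 3.14].

## Interface

Orientations are given as a rotation vector (axis times angle).
In Python, from station import ctrl gives the robot as it stands.
- The arm moves only by the shell command python3 jog.py [FORCE], which reads ROWS from standard input. ROWS is a JSON list of rows, 1 to 20 of them, each an object with the fields finger_gap (the finger opening in m), dx, dy, dz (the shift in units of 5 mm), rx, ry, rz (a rotation vector in units of 0.1 rad); a field left out counts as zero (the opening has to be given); each row is the pose to reach, as a shift and turn from the pose commanded when the command began, along the tool's axes at that moment; what a row does not reach only later rows make up. A row lasts 1/12 s, in which the tool goes at most 0.0417 m and 0.125 rad, less where a joint would pass 70% of its speed; a pose out of reach is approached as far as the arm can. The fingers move at their own pace and stop on an object; FORCE is the grip in N (left out, the last holds). Time passes only in rows, so rows that do not move let the fingers close. It prints the time, the measured TCP pose, the force, the opening and the grip force at its end. Input that does not fit is refused with a message, and nothing moves.
- ctrl.get_obs(): the state, without advancing time (a new reading comes with each control period).
- ctrl.get_image(name): name is "side" or "top" or "wrist"; returns the picture (420x560x3 uint8, red, green, blue); there is no depth.
- ctrl.camera_params(name): a dict with "fx", "fy", "cx", "cy" (pixels), "T" (4x4, takes a point from camera to world coordinates); the wrist camera has in their place "tool_from_camera" (4x4, takes a point from camera to tool coordinates, whose origin is the TCP and whose axes are the flange's). Camera axes: x right, y down, z forward; pixel columns grow to the right and rows downward; lengths in m; the calibration is good to about 2 mm. A picture is of the moment at which its call begins: read the wrist's pose just before it. camera_params takes no time and is no camera call.
- ctrl.finish_job(): hands the job in; it is judged then, once.
The state is a dict: "t": time; "q": joint angles; "dq": joint speeds; "effort": joint torques, N m; "tool_pos": TCP position; "tool_rot": TCP orientation; "contact_force": force on the tool from outside, world axes, zero at the start; "wrist_torque": the same for the moment, N m; "opening": finger opening in m; "grip_force": force on a finger pad.
Only numpy, scipy, OpenCV 4.12 (cv2) and the standard library are available. Lean on these libraries where they do the work, as an engineer would, in place of code of your own. Each camera call takes 0.05 s, during which the arm holds its last target. There are 200 camera calls.

## Task

One side of the clear plastic cap box has just been glued: first press its steel lid down until it is fully home, so that the box sets square. Then squeeze the clamp's two upright levers together and let them open again, as often as needed, until the box is held firmly between the rubber pad and the fixed stop, moving the jaw only with the levers, gently enough not to crack the box, and leaving the bottle, cup and can where they are. Finish while holding: the levers are still squeezed and pressing the pad on the box at the end, do not let go.

Things in the scene. Friction and masses are not known exactly. Their poses are not given: they have to be found in the camera images.
- clamp: Fixed plywood board 150 x 330 x 18 mm with a ratchet bar clamp. Origin at table level, z up, y along the clamp bar; the jaw advances to -y. Box and stop are on the -y half. The dark steel housing (64 mm wide, y = 25 to 135 mm, top at z = 87 mm) is on the +y half with the two levers above it. The steel rack bar (18 mm wide, z = 43 to 53 mm) sticks out behind it, up to y = 249 mm.
- grip (a point): Point midway between the two levers at rest, on the clamp at x = 0, y = 80, z = 128 mm: put the tool centre here, pointing down, closing along the clamp's y. Nothing else within 60 mm of the levers at this height.
- lever_rear: Upright lever plate on the +y side of the pair, 28 (x) x 8 (y) mm, top at z = 150 mm, bottom hidden in the housing; its origin is in its middle plane at table level (z = 0), y = 110 mm on the clamp at rest. Moves towards -y when squeezed. Squeezing unloaded takes 5 to 8 N at each finger; pad force on the box = about the force at each finger, less 6 N.
- lever_front: The same on the -y side, y = 50 mm at rest, moves towards +y. Outer faces of the pair: 68 mm apart at rest, 44 mm apart fully squeezed. The two are linked and always move by equal amounts, so their middle stays put. A spring opens them again when let go (open the fingers to 72 mm or more).
- plunger (a joint): Stroke of the levers, 0 (open) to 0.024 m (fully squeezed: the pair has closed by 24 mm). Squeezing carries the jaw forward by as much as this value grows, less up to 6 mm idle at the start of a stroke (ratchet teeth 6 mm apart); let go, the jaw stays, slipping back by at most 6 mm.
- jaw: Moving jaw with its rack bar and pad; origin at table level, on the clamp's origin when fully back, y = -(advance) on the clamp; starts 0 to 20 mm advanced, can advance 88 mm. A steel plate 56 x 12 x 56 mm, carrying the pad in front.
- pad (a joint): Compression of the sprung rubber pad (50 x 40 mm, centre 53 mm above the table, front face 12 mm ahead (-y) of the jaw's origin when not compressed), 0 to 0.009 m, 1.7 N per mm: 3 mm is a light 5 N, bottomed out is 15 N and more. It stays 0 until the box touches the stop, apart from a mm while the box slides.
- stop: Fixed stop, a dark steel block 110 x 20 mm, 62 mm high, on the board, with a rubber face towards +y; origin at the middle of its foot; the face is 12 mm to +y of the origin, at y = -170 mm on the clamp.
- box: Loose clear plastic box standing on the board between pad and stop, 84 (x) x 90 (y) x 60 (z) mm, wall 4 mm, about 0.3 kg with lid, two bottle caps inside; origin at the middle of its underside. Starts 2 to 20 mm from the stop and slides on the board. It cracks when the pad presses with more than 35 N.
- lid (a joint): How far the push-on lid has gone down, 0 to 0.006 m; starts at 0 to 0.0015, fully home at 0.006. Goes down stiffly at about 6 to 10 N and stays.
- lid_top (a point): Middle of the flat steel lid's upper face (lid 86 x 90 x 3 mm, no handle); 87 mm above the table at joint 0, 81 mm when home.
- bottle: Loose green glass bottle, 62 mm wide, 170 mm high, a bystander; origin at its foot.
- cup: Loose white yogurt cup, 72 mm wide, 85 mm high, a bystander; origin at its foot.
- can: Loose drink can, 66 mm wide, 115 mm high, a bystander; origin at its foot.

How it is judged:
By the outcome, as a careful person would: the job done as asked, in the order asked, and still so for the second after the job is handed in, while the arm keeps its last pose, push and grip.
It also fails if it takes over 51 s, if anything falls off the work surface, if the arm or the gripper's body presses on something with over 40 N, if the wrist force passes 120 N, or if a joint passes its speed limit or range.

## Working session

There is one attempt and no reset: what is moved stays moved. The work goes in short steps, Python scripts to look and compute and a shell command to move; the robot and the scene stay as the last step left them, time stands still between calls to the robot, and variables do not carry over. Pictures are saved under pics/ and viewed, at most 10 in all, crops included, and the job is handed in when it is done.

```bash
ls; mkdir -p pics
python3 - <<'E'
from station import ctrl
import cv2,numpy as np
o=ctrl.get_obs();print({k:np.round(v,3) for k,v in o.items()})
for n in("side","top"):
    im=ctrl.get_image(n);cv2.imwrite(f"pics/{n}0.png",im[:,:,::-1]);p=ctrl.camera_params(n);print(n,p["fx"],p["cx"],p["cy"],np.round(p["T"],4).tolist())
print(ctrl.camera_params("wrist"))
E
```

```text
jog.py
pics
station.py
{'t': np.float64(0.0), 'q': array([ 1.08 ,  0.053,  1.614,  0.   ,  1.476, -0.119]), 'dq': array([-0.   , -0.001, -0.001, -0.   ,  0.003, -0.001]), 'effort': array([ 0.0000e+00, -3.9368e+01, -3.7018e+01, -0.0000e+00,  7.0000e-03,
       -0.0000e+00]), 'tool_pos': array([0.227, 0.582, 0.249]), 'tool_rot': array([-5.810e-01, -3.087e+00,  3.000e-03]), 'contact_force': array([ 0.022, -0.407,  0.076]), 'wrist_torque': array([-0.02, -0.  ,  0.  ]), 'grip_force': np.float64(0.0), 'opening': np.float64(0.085)}
side 505.6984230712249 279.31239239266785 213.57165506837947 [[0.9956, -0.0661, 0.0667, 0.5676], [-0.0903, -0.4794, 0.8729, -0.9619], [-0.0258, -0.8751, -0.4833, 0.5806], [0.0, 0.0, 0.0, 1.0]]
top 522.9527930700764 281.0557925973685 207.63377016335625 [[-0.0012, -0.9968, 0.0799, 0.548], [-0.9995, 0.0037, 0.0312, -0.1016], [-0.0314, -0.0798, -0.9963, 1.0442], [0.0, 0.0, 0.0, 1.0]]
{'fx': 298.98832807530266, 'fy': 298.98832807530266, 'cx': 277.2993586992097, 'cy': 204.1788775251812, 'tool_from_camera': array([[ 9.45747600e-04, -9.47314969e-01, -3.20302132e-01,
         8.31484921e-02],
       [ 9.99999351e-01,  6.92462663e-04,  9.04666912e-04,
         6.76173082e-04],
       [-6.35207241e-04, -3.20302779e-01,  9.47315009e-01,
        -1.22871470e-01],
       [ 0.00000000e+00,  0.00000000e+00,  0.00000000e+00,
         1.00000000e+00]])}
```

View pics/top0.png

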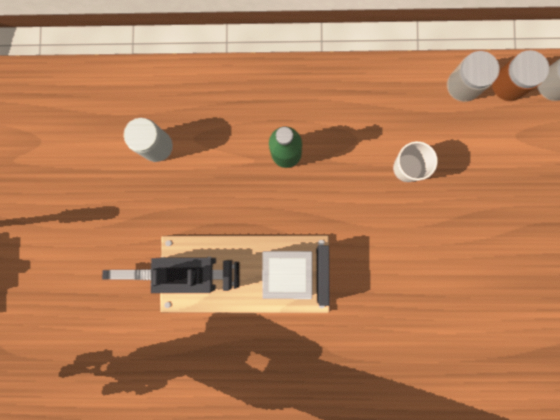

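View pics/side0.png

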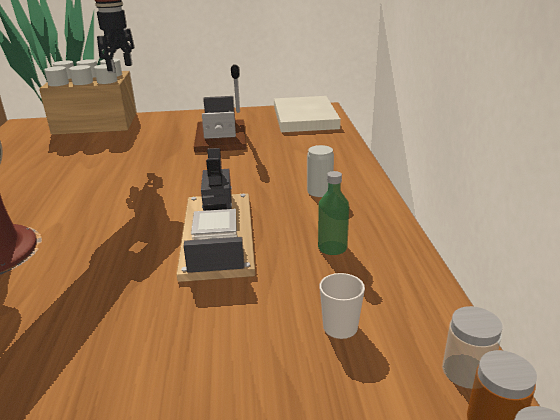

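The top view shows the board at about (161..329, 236..313). The lid is at (288,275), the stop at (323,275), the housing at (182,275) with levers, and the jaw near (231,275). The bottle, cup and can are 100 px or more above. In the side view the lid is at (215,222) and the levers at (214,165).

```bash
cat > h.py <<'E'
import numpy as np,cv2
from station import ctrl
def ray(n,uv):
    p=ctrl.camera_params(n);T=p["T"];d=T[:3,:3]@np.array([(uv[0]-p["cx"])/p["fx"],(uv[1]-p["cy"])/p["fy"],1.]);return T[:3,3],d/np.linalg.norm(d)
def plane(n,uv,z):
    o,d=ray(n,uv);return o+d*(z-o[2])/d[2]
def tri(a,b):
    o1,d1=a;o2,d2=b;A=np.c_[d1,-d2];s=np.linalg.lstsq(A,o2-o1,rcond=None)[0];p,q=o1+s[0]*d1,o2+s[1]*d2;return (p+q)/2,np.linalg.norm(p-q)
E
python3 - <<'E'
from h import *
top=cv2.imread("pics/top0.png");side=cv2.imread("pics/side0.png")
# board: bright yellow wood
hsv=cv2.cvtColor(top,cv2.COLOR_BGR2HSV)
m=((hsv[...,2]>170)&(hsv[...,0]>12)&(hsv[...,0]<30)&(hsv[...,1]>60)).astype(np.uint8);m[:200]=0
c=np.vstack([x for x in cv2.findContours(m,0,2)[0] if cv2.contourArea(x)>60])
r=cv2.minAreaRect(c);print("board px",r)
P=np.array([plane("top",q,.018) for q in cv2.boxPoints(r)]);print(P.round(4),np.linalg.norm(P-np.roll(P,1,0),axis=1),P.mean(0))
for n,im,ro in(("top",top,(240,310,250,325)),("side",side,(200,245,180,250))):
    h=cv2.cvtColor(im,cv2.COLOR_BGR2HSV);m=((h[...,1]<40)&(h[...,2]>150)).astype(np.uint8);k=np.zeros_like(m);k[ro[0]:ro[1],ro[2]:ro[3]]=1;m*=k
    c=max(cv2.findContours(m,0,2)[0],key=cv2.contourArea);r=cv2.minAreaRect(c);print(n,r,cv2.boxPoints(r).round(1).tolist())
a=cv2.resize(top[225:325,95:345],None,fx=3.2,fy=3.2,interpolation=2);b=cv2.resize(side[140:285,165:270],None,fx=1.9,fy=1.9,interpolation=2)
b=cv2.resize(side[140:285,165:270],(400,552-0),interpolation=2)[:, :]
v=np.zeros((600,800,3),np.uint8);v[:320]=a; v[320:600,:]=0
bb=cv2.resize(b,(203,280));v[320:,:203]=bb
z=cv2.resize(side[145:215,195:240],None,fx=4,fy=4,interpolation=2);v[320:600,300:480]=z
cv2.imwrite("pics/crop.png",v)
E
```

```text
board px ((243.67904663085938, 274.3542175292969), (169.1092071533203, 77.74848175048828), 0.3580939471721649)
[[ 0.4254  0.1694  0.018 ]
 [ 0.577   0.1711  0.018 ]
 [ 0.5743 -0.1622  0.018 ]
 [ 0.4242 -0.16    0.018 ]] [0.32940415 0.15166229 0.33331815 0.15009827] [0.5002454  0.00454864 0.018     ]
top ((286.5, 275.0), (46.0, 49.0), 90.0) [[262.0, 252.0], [311.0, 252.0], [311.0, 298.0], [262.0, 298.0]]
side ((212.99026489257812, 220.84434509277344), (21.894779205322266, 45.41139221191406), 86.42366790771484) [[189.60000610351562, 211.3000030517578], [235.0, 208.5], [236.3000030517578, 230.39999389648438], [191.0, 233.1999969482422]]
```

View pics/crop.png

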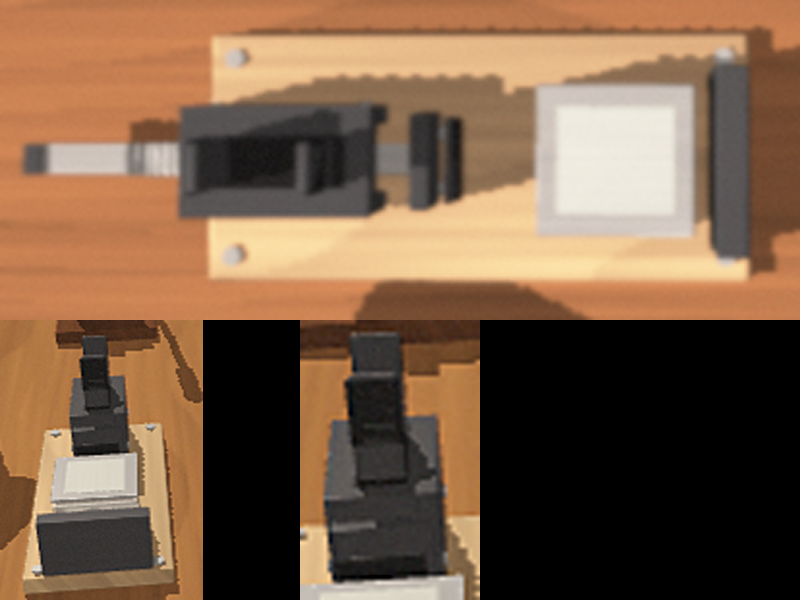

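The crop shows the top-view lever tops at about px (154.4,276.5) and (190.3,276.5). In the side view they are at about (213.7,148.7) and (213.9,159.2). The pad and jaw are at top px ~(232,275).

Run:
```python
from h import *
for a,b in(((154.4,276.5),(213.9,149.2)),((190.3,276.5),(214,159.2))):
    p,e=tri(ray("top",a),ray("side",b));print(p.round(4),e.round(4),plane("top",a,.15).round(4))
p,e=tri(ray("top",(287,275)),ray("side",(213.5,221)));print("lid",p,e)
# lid corners: both views TL.. far edges
T=[(262,252),(262,298),(311,252),(311,298)];S=[(235,208.5),(189.6,211.3),(236.3,233),(188,235)]
for a,b in zip(T,S):
    p,e=tri(ray("top",a),ray("side",b));print(p.round(4),e.round(4))
print(plane("top",(287,275),.086),plane("top",(311,275),.086),plane("top",(262,275),.086))
print("stop top L/R edge",plane("top",(317.5,275),.08),plane("top",(329,275),.08))
print("pad front",plane("top",(239.5,275),.073))
o=ctrl.get_obs();from scipy.spatial.transform import Rotation as R
print(R.from_rotvec(o["tool_rot"]).as_matrix().round(4),o["tool_pos"])
```

```text
[0.5036 0.1434 0.1498] 0.0025 [0.5023 0.1433 0.15  ]
[0.5044 0.0815 0.1505] 0.0041 [0.5023 0.0815 0.15  ]
lid [ 0.50271963 -0.08230136  0.08669033] 0.0016766588515448764
[ 0.5452 -0.0367  0.0872] 0.0032
[ 0.4572 -0.0372  0.0877] 0.0067
[ 0.5456 -0.1262  0.0817] 0.0042
[ 0.4582 -0.1259  0.0843] 0.0043
[ 0.50184798 -0.08232534  0.086     ] [ 0.50186363 -0.12593913  0.086     ] [ 0.50183164 -0.03676157  0.086     ]
stop top L/R edge [ 0.50157902 -0.13795593  0.08      ] [ 0.50158654 -0.1589245   0.08      ]
pad front [0.50119038 0.00579997 0.073     ]
[[-9.317e-01  3.633e-01 -9.000e-04]
 [ 3.633e-01  9.317e-01 -1.700e-03]
 [ 2.000e-04 -1.900e-03 -1.000e+00]] [0.2268235  0.58181561 0.24888001]
```
Lever midpoint y ≈ 0.1124?? Expected 0.0045+0.08=0.0845 if board centre is origin. But stop face at -0.170 clamp ... stop edge face at y=-0.138..; board centred -0.165? So clamp origin not board centre: stop face -0.170 → origin y ≈ +0.032. Stop spans -0.172-... fine. Lever mid 0.032+0.08=0.112 ✓. Box centre at -0.0825 → box front face (-y) at -0.1275 → gap to stop ≈10.5 mm. Pad front at 0.0058(at z .073): clamp -0.026 → advance ~14mm. Box +y face: -0.0375; pad to box gap 43 mm; total to contact stop: 43+10.5=54 mm, plus 3-6mm pad. Each stroke ≤24 less idle... ~18-24. So ~3 strokes. Careful on slipping back: ≤6mm.

Units first: shifts go in units of 5 mm and turns go in units of 0.1 rad. So -0.519 m is -103.8, -0.498 m is -99.6, -0.369 rad is -3.69.

```bash
R="x"; echo '[{"finger_gap": 0,"dx": -99.6,"dy": -103.8,"rz": -3.69},{"finger_gap": 0,"dx": -99.6,"dy": -103.8,"rz": -3.69},{"finger_gap": 0,"dx": -99.6,"dy": -103.8,"rz": -3.69},{"finger_gap": 0,"dx": -99.6,"dy": -103.8,"rz": -3.69},{"finger_gap": 0,"dx": -99.6,"dy": -103.8,"rz": -3.69},{"finger_gap": 0,"dx": -99.6,"dy": -103.8,"rz": -3.69},{"finger_gap": 0,"dx": -99.6,"dy": -103.8,"rz": -3.69},{"finger_gap": 0,"dx": -99.6,"dy": -103.8,"rz": -3.69},{"finger_gap": 0,"dx": -99.6,"dy": -103.8,"rz": -3.69},{"finger_gap": 0,"dx": -99.6,"dy": -103.8,"rz": -3.69},{"finger_gap": 0,"dx": -99.6,"dy": -103.8,"rz": -3.69},{"finger_gap": 0,"dx": -99.6,"dy": -103.8,"rz": -3.69},{"finger_gap": 0,"dx": -99.6,"dy": -103.8,"rz": -3.69},{"finger_gap": 0,"dx": -99.6,"dy": -103.8,"rz": -3.69},{"finger_gap": 0,"dx": -99.6,"dy": -103.8,"rz": -3.69},{"finger_gap": 0,"dx": -99.6,"dy": -103.8,"rz": -3.69},{"finger_gap": 0,"dx": -99.6,"dy": -103.8,"rz": -3.69},{"finger_gap": 0,"dx": -99.6,"dy": -103.8,"rz": -3.69},{"finger_gap": 0,"dx": -99.6,"dy": -103.8,"rz": -3.69},{"finger_gap": 0,"dx": -99.6,"dy": -103.8,"rz": -3.69}]' | python3 jog.py 20
python3 -c "
from h import *
from scipy.spatial.transform import Rotation as R
o=ctrl.get_obs();M=R.from_rotvec(o['tool_rot']).as_matrix();print(M.round(4),o['tool_pos'],M.T@(np.array([.502,-.082,.125])-o['tool_pos']))"
```

```text
t: 1.77
tool_pos: [0.5021, -0.0821, 0.2493]
tool_rot: [-0.006, -3.14, -0.002]
contact_force: [-0.4, 0.8, -0.5]
opening: 0.0001
grip_force: 0.0
[[-1.      0.0041 -0.0015]
 [ 0.0041  1.      0.0011]
 [ 0.0015  0.0011 -1.    ]] [ 0.5021162  -0.08213893  0.24934465] [-6.94801398e-05 -9.77481766e-07  1.24344760e-01]
```

To row units: 0.136 m is 27.2, 0.12 m is 24.

```bash
echo '[{"finger_gap": 0,"dz": 8},{"finger_gap": 0,"dz": 16},{"finger_gap": 0,"dz": 24},{"finger_gap": 0,"dz": 27.2},{"finger_gap": 0,"dz": 27.2},{"finger_gap": 0,"dz": 27.2}]' | python3 jog.py; echo '[{"finger_gap": 0,"dz": 0.4},{"finger_gap": 0,"dz": 0.8},{"finger_gap": 0,"dz": 1.2}]' | python3 jog.py; echo '[{"finger_gap": 0,"dz": 0.4},{"finger_gap": 0,"dz": 0.6},{"finger_gap": 0,"dz": 0.6}]' | python3 jog.py
```

```text
t: 2.27
tool_pos: [0.5016, -0.0804, 0.1134]
tool_rot: [-0.001, -3.14, -0.001]
contact_force: [0.5, -0.2, 1.8]
opening: -0.0001
grip_force: 0.0
t: 2.52
tool_pos: [0.504, -0.0823, 0.1103]
tool_rot: [0.004, 3.137, -0.002]
contact_force: [0.4, 0.9, -0.1]
opening: 0.0003
grip_force: 0.0
t: 2.77
tool_pos: [0.5025, -0.0822, 0.1051]
tool_rot: [0.005, 3.141, 0.0]
contact_force: [-0.6, -0.5, -0.7]
opening: 0.0
grip_force: 0.0
```

```bash
for i in 1; do echo '[{"finger_gap": 0,"dz": 0.2},{"finger_gap": 0,"dz": 0.4},{"finger_gap": 0,"dz": 0.4}]' | python3 jog.py; echo '[{"finger_gap": 0,"dz": 0.2},{"finger_gap": 0,"dz": 0.4},{"finger_gap": 0,"dz": 0.4}]' | python3 jog.py;  done | grep -E "pos|force"
```

```text
tool_pos: [0.5027, -0.0823, 0.1037]
contact_force: [-2.9, 1.2, 4.6]
grip_force: 2.4
tool_pos: [0.5027, -0.0823, 0.1018]
contact_force: [-2.4, 0.2, 5.8]
grip_force: 2.6
```

To row units: 0.001 m is 0.2, 0.0015 m is 0.3.

```bash
echo '[{"finger_gap": 0,"dz": 0.2},{"finger_gap": 0,"dz": 0.3},{"finger_gap": 0,"dz": 0.3}]' | python3 jog.py | grep -E "pos|force"; echo '[{"finger_gap": 0,"dz": 0.2},{"finger_gap": 0,"dz": 0.2},{"finger_gap": 0,"dz": 0.2}]' | python3 jog.py | grep -E "pos|force"
```

```text
tool_pos: [0.5027, -0.0823, 0.1004]
contact_force: [-2.1, -0.3, 5.9]
grip_force: 2.8
tool_pos: [0.5027, -0.0823, 0.0996]
contact_force: [-3.9, 0.4, 6.3]
grip_force: 3.3
```

To row units: 0.001 m is 0.2.

```bash
echo '[{"finger_gap": 0,"dz": 0.2},{"finger_gap": 0,"dz": 0.2},{"finger_gap": 0,"dz": 0.2}]' | python3 jog.py | grep -E "pos|force"
```

```text
tool_pos: [0.5027, -0.0823, 0.0994]
contact_force: [-6.3, 1.2, 10.8]
grip_force: 5.6
```

```bash
echo '[{"finger_gap": 0,"dz": 0.2},{"finger_gap": 0,"dz": 0.3},{"finger_gap": 0,"dz": 0.3}]' | python3 jog.py | grep -E "pos|force"
```

```text
tool_pos: [0.5028, -0.0823, 0.0991]
contact_force: [-9.3, 3.0, 18.9]
grip_force: 9.3
```

To row units: 0.1945 m is 38.9, -0.11 m is -22.

```bash
echo '[{"finger_gap": 0,"dz": -8},{"finger_gap": 0,"dz": -16},{"finger_gap": 0.085,"dz": -22},{"finger_gap": 0.085,"dy": 8,"dz": -22},{"finger_gap": 0.085,"dy": 16,"dz": -22},{"finger_gap": 0.085,"dy": 24,"dz": -22},{"finger_gap": 0.085,"dy": 32,"dz": -22},{"finger_gap": 0.085,"dy": 38.9,"dz": -22},{"finger_gap": 0.085,"dy": 38.9,"dz": -22},{"finger_gap": 0.085,"dy": 38.9,"dz": -22},{"finger_gap": 0.085,"dy": 38.9,"dz": -22}]' | python3 jog.py
python3 - <<'E'
from h import *
from scipy.spatial.transform import Rotation as R
o=ctrl.get_obs();M=R.from_rotvec(o['tool_rot']).as_matrix();print(M.round(4),o['tool_pos'],M.T@(np.array([.5025,.1124,.128])-o['tool_pos']))
w=ctrl.get_image("wrist");t=ctrl.get_image("top")
v=np.hstack([cv2.resize(w,(480,360)),cv2.resize(t[225:325,230:335],(320,305))[:, :]]if 0 else [w]);v=w[:,:,::-1].copy()
cv2.imwrite("pics/w1.png",v);cv2.imwrite("pics/t1.png",t[:,:,::-1])
p=ctrl.camera_params("wrist");X=p["tool_from_camera"]
for y in(.114,.106,.054,.046):
  for x in(-.014,.014):
    P=np.array([.5025+x,.0324+y,.15]);c=np.linalg.inv(X)@np.r_[M.T@(P-o['tool_pos']),1];print(y,x,(c[0]/c[2]*p["fx"]+p["cx"]).round(1),(c[1]/c[2]*p["fy"]+p["cy"]).round(1))
E
```

```text
t: 5.18
tool_pos: [0.503, 0.1121, 0.2057]
tool_rot: [-0.004, -3.141, 0.001]
contact_force: [-0.3, -0.6, -0.0]
opening: 0.085
grip_force: 0.0
[[-1.0e+00  2.4e-03 -3.0e-04]
 [ 2.4e-03  1.0e+00 -5.0e-04]
 [ 3.0e-04 -5.0e-04 -1.0e+00]] [0.50295173 0.11211239 0.20574107] [0.0004304  0.00032918 0.07774102]
0.114 -0.014 329.3 215.9
0.114 0.014 327.1 255.0
0.106 -0.014 316.8 216.0
0.106 0.014 315.1 255.1
0.054 -0.014 235.5 216.1
0.054 0.014 237.4 255.2
0.046 -0.014 222.9 216.1
0.046 0.014 225.4 255.2
```

View pics/w1.png

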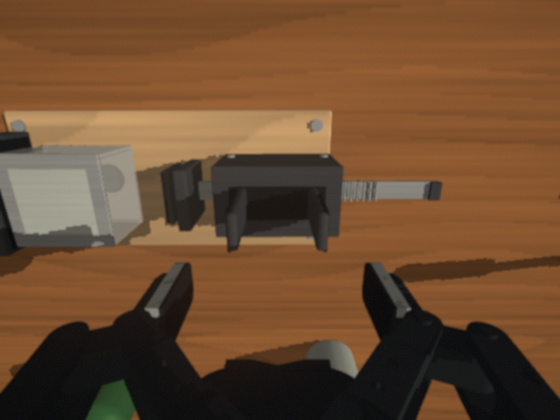

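The wrist view shows lever tops near (234,250) and (321,250), close to the predicted (230,255) and (322,255). I'll check with an enlarged crop.

Run:
```python
import cv2,numpy as np
v=cv2.imread("pics/w1.png")[140:265,190:350];v=np.clip(v.astype(float)*2.2,0,255).astype(np.uint8)
cv2.imwrite("pics/w1c.png",cv2.resize(v,(768,600),interpolation=2))
```

```text
(no output)
```

View pics/w1c.png

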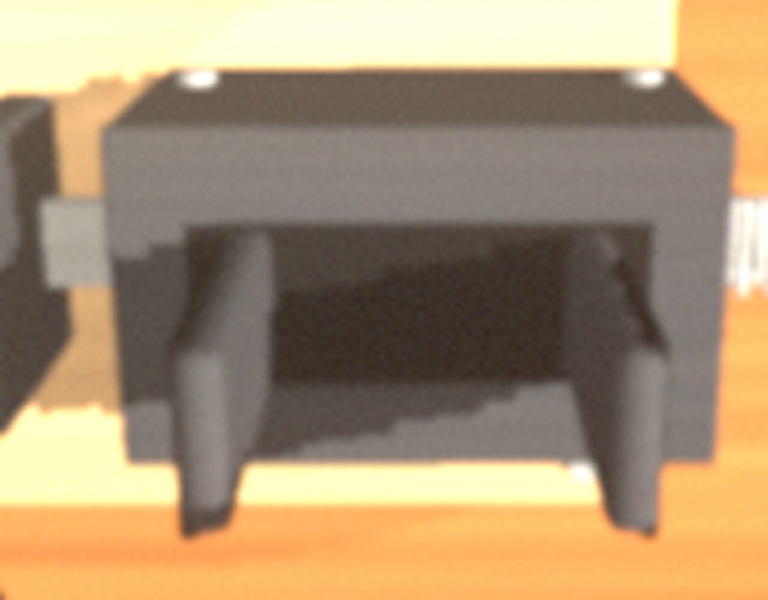

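Lever tops are at px 227–238 and 317–328, rows 213–250. That is within 3 mm of prediction, so I'll go down with a small shift.

```bash
echo '[{"finger_gap": 0.085,"dx": 0.4,"dy": 0.1,"dz": 4},{"finger_gap": 0.085,"dx": 0.4,"dy": 0.1,"dz": 10},{"finger_gap": 0.085,"dx": 0.4,"dy": 0.1,"dz": 15.6},{"finger_gap": 0.085,"dx": 0.4,"dy": 0.1,"dz": 15.6},{"finger_gap": 0.085,"dx": 0.4,"dy": 0.1,"dz": 15.6}]' | python3 jog.py; echo '[{"finger_gap": 0.04},{"finger_gap": 0.04},{"finger_gap": 0.04},{"finger_gap": 0.04},{"finger_gap": 0.04},{"finger_gap": 0.04}]' | python3 jog.py 20;echo '[{"finger_gap": 0.04},{"finger_gap": 0.04},{"finger_gap": 0.04},{"finger_gap": 0.04}]' | python3 jog.py 20
```

```text
t: 5.7
tool_pos: [0.4998, 0.1117, 0.1265]
tool_rot: [-0.007, -3.137, 0.001]
contact_force: [-0.1, 1.6, -0.3]
opening: 0.0852
grip_force: 0.0
t: 6.2
tool_pos: [0.5037, 0.1118, 0.1333]
tool_rot: [0.004, 3.135, -0.004]
contact_force: [-4.2, -5.5, 11.2]
opening: 0.043
grip_force: 22.1
t: 6.53
tool_pos: [0.5037, 0.1117, 0.1333]
tool_rot: [0.004, 3.135, -0.004]
contact_force: [-4.1, -6.3, 11.2]
opening: 0.0435
grip_force: 22.1
```

To row units: -0.001 m is -0.2.

```bash
echo '[{"finger_gap": 0.08,"dy": -0.2},{"finger_gap": 0.08,"dy": -0.2},{"finger_gap": 0.08,"dy": -0.2},{"finger_gap": 0.08,"dy": -0.2},{"finger_gap": 0.08,"dy": -0.2},{"finger_gap": 0.08,"dy": -0.2}]' | python3 jog.py;python3 - <<'E'
from h import *
t=ctrl.get_image("top");cv2.imwrite("pics/t2.png",t[:,:,::-1])
a=cv2.imread("pics/t1.png");f=lambda i:cv2.resize(i[230:320,145:345],(666,300),interpolation=2)
cv2.imwrite("pics/t12.png",np.vstack([f(a),f(t[:,:,::-1])]))
E
```

```text
t: 7.03
tool_pos: [0.5009, 0.112, 0.1279]
tool_rot: [-0.004, -3.141, -0.0]
contact_force: [0.3, -0.5, 0.7]
opening: 0.0801
grip_force: 0.0
```

View pics/t12.png

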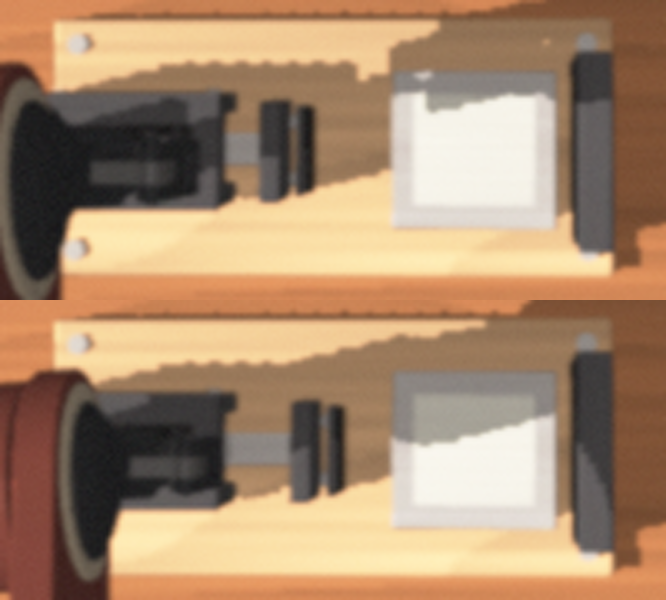

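The jaw advanced ~17 mm on the first stroke and the box is untouched. Continuing.

To row units: -0.005 m is -1, -0.002 m is -0.4.

```bash
echo '[{"finger_gap": 0.04,"dz": -0.4},{"finger_gap": 0.04,"dz": -1},{"finger_gap": 0.04,"dz": -1},{"finger_gap": 0.04,"dz": -1},{"finger_gap": 0.04,"dz": -1},{"finger_gap": 0.04,"dz": -1},{"finger_gap": 0.04,"dz": -1},{"finger_gap": 0.04,"dz": -1}]' | python3 jog.py 20;echo '[{"finger_gap": 0.08,"dz": 1},{"finger_gap": 0.08,"dz": 1},{"finger_gap": 0.08,"dz": 1},{"finger_gap": 0.08,"dz": 1},{"finger_gap": 0.08,"dz": 1},{"finger_gap": 0.08,"dz": 1}]' | python3 jog.py
```

```text
t: 7.75
tool_pos: [0.501, 0.1117, 0.1347]
tool_rot: [-0.004, -3.141, 0.001]
contact_force: [-6.1, -1.2, 7.9]
opening: 0.0432
grip_force: 22.7
t: 8.25
tool_pos: [0.501, 0.1119, 0.128]
tool_rot: [-0.004, -3.142, -0.0]
contact_force: [0.2, 0.2, 0.6]
opening: 0.0799
grip_force: 0.0
```

To row units: -0.005 m is -1, -0.002 m is -0.4.

```bash
echo '[{"finger_gap": 0.04,"dz": -0.4},{"finger_gap": 0.04,"dz": -1},{"finger_gap": 0.04,"dz": -1},{"finger_gap": 0.04,"dz": -1},{"finger_gap": 0.04,"dz": -1},{"finger_gap": 0.04,"dz": -1},{"finger_gap": 0.04,"dz": -1},{"finger_gap": 0.04,"dz": -1}]' | python3 jog.py 20
python3 - <<'E'
from h import *
t=ctrl.get_image("top")[:,:,::-1];s=ctrl.get_image("side")[:,:,::-1];cv2.imwrite("pics/t3.png",t);cv2.imwrite("pics/s3.png",s)
f=lambda i:cv2.resize(i[230:320,145:345],(666,300),interpolation=2)
v=np.zeros((600,666,3),np.uint8);v[:300]=f(t);v[300:,:360]=cv2.resize(s[180:280,160:280],(360,300));cv2.imwrite("pics/v3.png",v)
E
```

```text
t: 8.92
tool_pos: [0.5009, 0.1117, 0.1351]
tool_rot: [-0.004, -3.141, 0.001]
contact_force: [-6.6, -2.5, 9.8]
opening: 0.0429
grip_force: 22.8
```

View pics/v3.png

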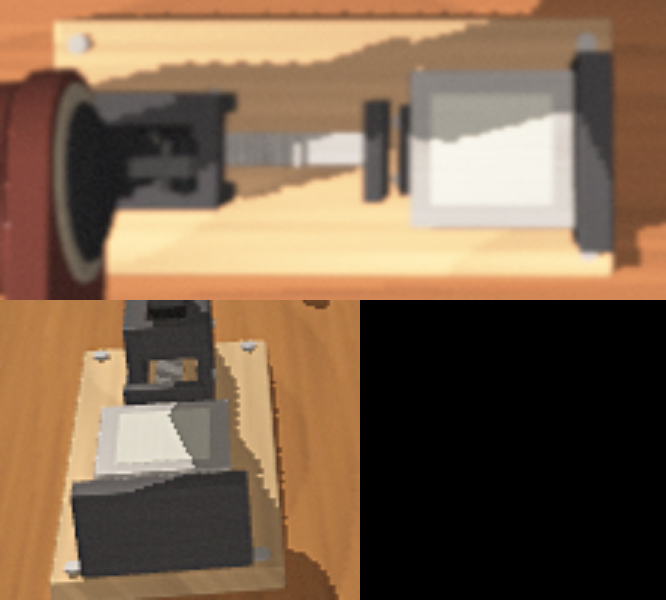

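The box moved ~11 mm and now stands at the stop (px 575 in the crop), with the pad touching it (410). One more stroke, closed gradually.

To row units: 0.005 m is 1.

```bash
echo '[{"finger_gap": 0.08,"dz": 1},{"finger_gap": 0.08,"dz": 1},{"finger_gap": 0.08,"dz": 1},{"finger_gap": 0.08,"dz": 1},{"finger_gap": 0.08,"dz": 1},{"finger_gap": 0.08,"dz": 1}]' | python3 jog.py | grep -E "open|grip|pos"; echo '[{"finger_gap": 0.072},{"finger_gap": 0.068,"dz": -0.2},{"finger_gap": 0.066,"dz": -0.2},{"finger_gap": 0.064,"dz": -0.2},{"finger_gap": 0.062,"dz": -0.4},{"finger_gap": 0.06,"dz": -0.4},{"finger_gap": 0.058,"dz": -0.4},{"finger_gap": 0.058,"dz": -0.4}]' | python3 jog.py 20;  echo '[{"finger_gap": 0.057},{"finger_gap": 0.056},{"finger_gap": 0.055,"dz": -0.2},{"finger_gap": 0.054,"dz": -0.2},{"finger_gap": 0.054,"dz": -0.2}]' | python3 jog.py 20
```

```text
tool_pos: [0.501, 0.1119, 0.128]
opening: 0.0802
grip_force: 0.0
t: 10.18
tool_pos: [0.5011, 0.1117, 0.1308]
tool_rot: [0.004, 3.142, -0.001]
contact_force: [-3.3, -1.0, 6.1]
opening: 0.0578
grip_force: 9.3
t: 10.6
tool_pos: [0.5011, 0.1117, 0.1316]
tool_rot: [0.004, 3.142, -0.001]
contact_force: [-4.7, -2.1, 5.9]
opening: 0.0542
grip_force: 14.9
```

To row units: -0.001 m is -0.2.

```bash
echo '[{"finger_gap": 0.053},{"finger_gap": 0.052},{"finger_gap": 0.051},{"finger_gap": 0.05,"dz": -0.2},{"finger_gap": 0.049,"dz": -0.2},{"finger_gap": 0.045,"dz": -0.2},{"finger_gap": 0.045,"dz": -0.2},{"finger_gap": 0.045,"dz": -0.2}]' | python3 jog.py 22
python3 - <<'E'
from h import *
t=ctrl.get_image("top")[:,:,::-1];s=ctrl.get_image("side")[:,:,::-1];cv2.imwrite("pics/t4.png",t);cv2.imwrite("pics/s4.png",s)
cv2.imwrite("pics/v4.png",np.hstack([cv2.resize(t[100:320,100:460],(432,264)),cv2.resize(s[130:350,160:380],(264,264))]))
E
```

```text
t: 11.27
tool_pos: [0.5011, 0.1117, 0.1325]
tool_rot: [0.004, 3.142, -0.001]
contact_force: [-4.2, -2.6, 5.8]
opening: 0.0495
grip_force: 21.8
```

View pics/v4.png

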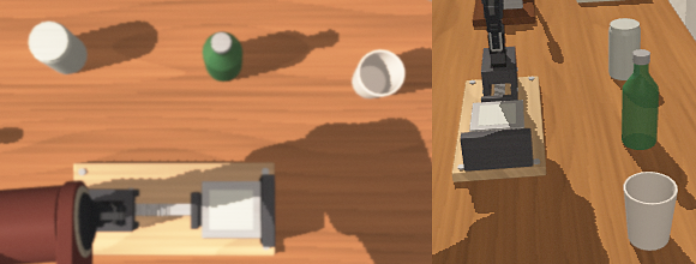

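The box is against the stop with the pad pressed on it. The levers are at 49.5 mm, not at their end, at 22 N, which gives about 16 N at the pad. The bottle, cup and can have not moved.

```bash
echo '[{"finger_gap": 0.045},{"finger_gap": 0.045},{"finger_gap": 0.045}]' | python3 jog.py | grep -E "open|grip|^t"; python3 -c "
from station import ctrl
print(ctrl.finish_job())"
```

```text
t: 11.62
tool_pos: [0.5011, 0.1117, 0.1325]
tool_rot: [0.004, 3.142, -0.001]
opening: 0.0501
grip_force: 21.8
the job is handed in; nothing more can be done
None
```

I pressed the lid home, then clamped the box against the stop in four lever strokes; I handed the job in at 11.6 s with the levers still squeezed at about 22 N (roughly 16 N at the pad by the given rule) and the bottle, cup and can where they were.

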